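# Count to the third gap and push the tin home

## Task

Count the gaps of the wire tin rack with a fingertip: touch its back rail behind the first gap from the left (as seen from the robot) and run along the rail to the second and the third gap, touching the rail at each in turn and going no further. Then, with the fingers and without lifting it, push the tin that stands in front of the rack across the table into that third gap until it is fully home against the rail. Leave the low pot in front and the things already in the rack alone.

Things in the scene. Friction and masses are not known exactly. Their poses are not given: they have to be found in the camera images.
- rack: fixed chrome wire rack, 368 wide (y), 78 deep, 52 mm high, no floor; may be turned up to 0.15 rad. Origin on the table under the middle of the back rail; x from the open front to the rail, y left along the rail. Divider wires 8 mm thick at y = -180, -108, -36, 36, 108, 180 mm, from the rail to x = -64 mm, 50 mm high. Gaps 1 to 5 from the left, centred at y = 144, 72, 0, -72, -144 mm, 64 mm clear.
- rail_1: the piece of the straight back rail behind gap 1 (leftmost): rigid flat bar 20 mm wide (x), 10 mm thick, 72 mm long; origin at its centre, 47 mm above the table (flat top at 52 mm); y along the bar. The five pieces join end to end into one smooth bar. Nothing stands in gaps 1 to 3 or close behind them.
- rail_2: the same, behind gap 2
- rail_3: the same, behind gap 3 (the middle one)
- rail_4: the same, behind gap 4: not to be touched by the fingers
- rail_5: the same, behind gap 5: not to be touched by the fingers
- gap3_home (a point): where the centre of the tin is when it is home in gap 3 touching the rail: 36 mm above the table, 39 mm in front of the rail's middle line, mid-gap
- tin_center (a point): centre of the tin to be pushed, half-way up: closed upright food tin, 57 mm across, 72 mm tall, about 0.18 kg, loose on the table in front of the rack, 125 to 145 mm before the rail's middle line and 90 to 120 mm left or right of gap 3's middle. Smooth (friction about 0.3): it slides upright when pushed low on its side.
- pot: low round screw-lid pot, 69 mm across, 41 mm tall, loose, standing in front of the rack on the other side of gap 3 from the tin; origin at the centre of its underside. Not to be moved
- stored_tin: a second tin, 57 mm across, 72 mm tall, loose, already stored in gap 4 or 5; origin at the centre of its underside. Not to be moved
- glass: small clear glass, 49 mm across, 61 mm tall, loose, standing in the other of the gaps 4 and 5; origin at the centre of its underside. Not to be moved
- tin: the same tin; origin at the centre of its underside, its yaw means nothing
Mind the look-alikes: they are no part of the job. What is shaped like the tin but green or red is not meant.

How it is judged (in metres and radians):
On the way, in this order (a step that is already met when the one before it is completed fails the run):
1. a fingertip touches the rail behind gap 1 (contact force between the fingers and rail_1 above 0.3 N), for 0.05 s.
2. then behind gap 2 (contact force between the fingers and rail_2 above 0.3 N), for 0.05 s.
3. then behind gap 3 (contact force between the fingers and rail_3 above 0.3 N), for 0.05 s.
4. then the tin is pushed home in gap 3 (horizontal distance between tin_center and gap3_home below 0.008 m), for 0.2 s.
At the end, for the whole second after the job is handed in: The tin stands upright (within 0.1 rad) on the table in gap 3, its centre within 8 mm of the home point, at rest; pot, stored tin and glass within 15 mm of where they stood (horizontal distance between tin_center and gap3_home below 0.008 m and angle between tin_center's own z axis and vertical below 0.1 rad and height (world z) of tin_center below 0.042 m and distance of each of pot, stored_tin, glass from where it was at the start of the episode below 0.015 m and linear speed of tin below 0.01 m/s); the robot touches nothing.
It fails at once if the fingers run on to the rail behind gap 4 or 5 (contact force between the fingers and rail_4 above 0.5 N or contact force between the fingers and rail_5 above 0.5 N).
It fails at once if the tin is lifted or tipped (height (world z) of tin_center above 0.05 m or angle between tin_center's own z axis and vertical above 0.4 rad).
It fails at once if the pot or a thing stored in the rack is disturbed (distance of any of pot, stored_tin, glass from where it was at the start of the episode above 0.015 m).
It also fails if it takes over 67 s, if anything falls off the work surface, if the arm or the gripper's body presses on something with over 40 N, if the wrist force passes 120 N, or if a joint passes its speed limit or range.

## Robot

A 6-joint arm with a two-finger parallel gripper is mounted at the origin on a cart in front of the work surface, level with it; the furniture and walls round the work are solid. World frame = base frame: x ahead of the robot, y to its left, z up, the work surface at z = 0. Lengths are in m, angles in degrees, forces in N, time in s.
With the tool pointing down it reaches from about 0.3 to 0.875 m from the base axis. Payload 6.4 kg.
Tool frame: the origin (TCP) lies between the finger pads; the fingertips stand arm.tip_extent ahead of it and the grasp point (between the pads) lies 5 mm behind it (arm.tip_extent is the distance from the TCP to the fingertips, in m); z points along the fingers, y is the direction in which the jaws open and shut (so a half turn about z gives the same grasp; the last joint's range is limited). The gripper opens to 85 mm and grips with 20 to 120 N. Pads are 22 mm wide; open, the fingers measure 114 mm over their backs; the gripper's body (76 mm by 85 mm) begins 54 mm behind the grasp point. The pads swing forward as they close: fully open they stand 13 mm farther back than shut.
Start: joints at [-84.414, 10.359, 92.074, -0, 77.567, -11.82], TCP at [0.172, -0.549, 0.245] pointing down, gripper open.
Joint ranges: [-171.53, 171.53], [-51.25, 118.39], [17.06, 147.69], [-65.23, 245.23], [0, 150.52], [-178.68, 178.68]. Speed limits (degrees/s): [147.25, 147.25, 172.46, 180, 180, 180].

## Interface

Orientations are given as [roll, pitch, yaw] about the fixed x, y, z axes, in that order (R = Rz(yaw) Ry(pitch) Rx(roll)).
In Python, from station import arm, cams, ticket gives the robot as it stands.
- The arm moves only by the tool carry_out, never from a script. Its arguments are lists of equal length, an entry for each row: "delta_pos": the shift along the tool's x, y, z in units of 0.1 m (1.0 is 0.1 m), a list of three; "turn": the turn about the tool's z in units of 90 degrees (1.0 is 90 degrees). A call has 1 to 10 rows; each row is the pose to reach, as a shift and turn from the pose commanded when the call began, along the tool's axes at that moment; what a row does not reach only later rows make up. A row lasts 1/12 s, in which the tool goes at most 41.7 mm and 7.16 degrees, less where a joint would pass 70% of its speed; a pose out of reach is approached as far as the arm can. A call with a number of a shift or a turn outside -1 to 1 is refused whole. A call with a gripper value outside its range is refused whole. "grip" is the gripper command: -1 is shut, 1 is fully open, values between are in proportion, set as the call begins (left out, the last holds). The fingers move at their own pace and stop on an object; "force" is the grip in N (left out, the last holds). Time passes only in rows, so rows that repeat a pose let the fingers close. It gives the time, the measured TCP pose, the force and the opening at its end, in the units of the state.
- arm.state(): the state, without advancing time (a new reading comes with each control period).
- cams.get_image(name): name is "side" or "top" or "wrist"; returns (picture, depth): 480x640x3 uint8, red, green, blue; 480x640 float32, m along the optical axis (not along the pixel's ray), 0 where there is no reading.
- cams.camera_info(name): a dict with "fx", "fy", "cx", "cy" (pixels), "D" ([k1, k2, p1, p2, k3] as OpenCV has them; the pictures are not rectified), "eye" and "rotation" of the camera in the world; the wrist camera has in their place "hand_eye" (4x4, takes a point from camera to tool coordinates, whose origin is the TCP and whose axes are the flange's). Camera axes: x right, y up, looking along -z (the intrinsics and any distortion apply to the point x, -y, -z); pixel columns grow to the right and rows downward; lengths in m; the calibration is good to about 2 mm. A picture is of the moment at which its call begins: read the wrist's pose just before it. camera_info takes no time and is no camera call.
- ticket.sign_off(): hands the job in, once; it reports no verdict.
The state is a dict: "t": time; "q": joint angles; "joint_velocities": joint speeds; "joint_efforts": joint torques, N m; "tool_pos": TCP position; "tcp_rot": TCP orientation; "ft_force": force on the tool from outside, world axes, zero at the start; "torque": the same for the moment, N m; "width": finger opening in m.
Only numpy, scipy, OpenCV 4.12 (cv2) and the standard library are available. Lean on these libraries where they do the work, as an engineer would, in place of code of your own. Each camera call takes 0.05 s, during which the arm holds its last target. There are 200 camera calls.

## Working session

There is one attempt and no reset: what is moved stays moved. The work goes in short steps, Python scripts to look and compute and a tool call to move; the robot and the scene stay as the last step left them, time stands still between calls to the robot, and variables do not carry over. Pictures are saved under pics/ and viewed, about 8 in all and at most 12, crops included, and the job is handed in when it is done.

Besides the shell and the picture viewer there is one more tool, called after "Emit:" as a command line: name --pt "numbers of a row" for each row, then --argument value for the rest. carry_out: Moves the arm, as the interface text tells. Shifts and turns lie within -1 to 1; 1 stands for 0.1 m of shift or 90 degrees of turn. Its arguments: {"type":"object","properties":{"delta_pos":{"type":"array","items":{"type":"array","items":{"type":"number"}}},"turn":{"type":"array","items":{"type":"number"}},"grip":{"type":"number"},"force":{"type":"number"}},"required":["delta_pos","turn"]}

```bash
mkdir -p pics; ls
cat > h.py <<'E'
import numpy as np, cv2
from station import arm, cams, ticket
def snap(n,f=None):
    im,d=cams.get_image(n)
    if f: cv2.imwrite('pics/'+f,im[:,:,::-1])
    return im,d
def ray(n,px,z=None):
    i=cams.camera_info(n); K=np.array([[i['fx'],0,i['cx']],[0,i['fy'],i['cy']],[0,0,1]])
    p=cv2.undistortPoints(np.array(px,float).reshape(-1,1,2),K,np.array(i['D'],float)).reshape(-1,2)
    d=np.c_[p[:,0],-p[:,1],-np.ones(len(p))]@np.array(i['rotation']).T; e=np.array(i['eye'])
    return e+d*((z-e[2])/d[:,2])[:,None]
E
python3 - <<'E'
from h import *
print(arm.state()); print(arm.tip_extent)
for n in('top','side'):
    im,d=snap(n,n+'0.png'); i=cams.camera_info(n); print(n,i)
E
```

```text
pics
{'t': 0.0, 'q': array([-8.44147109e+01,  1.04004121e+01,  9.21315036e+01,  6.86968364e-04,
        7.75667113e+01, -1.18186442e+01]), 'joint_velocities': array([ 0.05723065, -0.01154501,  0.04882259, -0.02328941,  0.04724726,
        0.04721057]), 'joint_efforts': array([ 2.51120095e-03, -4.44870472e+01, -3.51335657e+01, -8.02063960e-05,
        9.05327877e-03, -2.85608201e-05]), 'tool_pos': array([ 0.17196873, -0.54813691,  0.24439995]), 'tcp_rot': array([-1.79903601e+02, -2.08566118e-02,  1.74037672e+01]), 'ft_force': array([ 0.28470079, -1.18598172, -0.69156344]), 'torque': array([ 0.00745373,  0.03925111, -0.03303519]), 'width': 0.08528201798064884}
0.014
top {'fx': 575.7810838648367, 'fy': 575.7810838648367, 'cx': 326.0497028370742, 'cy': 245.37473990370705, 'D': array([-0.01090678,  0.        ,  0.        ,  0.        ,  0.        ]), 'eye': array([ 0.3654027 , -0.01498917,  0.91571981]), 'rotation': array([ 10.86931602,  -0.73000656, -90.10526758])}
side {'fx': 440.3755504877326, 'fy': 440.3755504877326, 'cx': 309.8422433888866, 'cy': 247.8120151867791, 'D': array([0.00118869, 0.        , 0.        , 0.        , 0.        ]), 'eye': array([ 0.51929788, -0.69329154,  0.6024243 ]), 'rotation': array([51.09885119,  1.07796895, -0.6882111 ])}
```

```bash
sed -i "s/^import numpy.*/&\nfrom scipy.spatial.transform import Rotation as Ro/; s/np.array(i\['rotation'\]).T/Ro.from_euler('xyz',i['rotation'],degrees=True).as_matrix().T/" h.py; cat h.py | grep Ro
```

```text
from scipy.spatial.transform import Rotation as Ro
    d=np.c_[p[:,0],-p[:,1],-np.ones(len(p))]@Ro.from_euler('xyz',i['rotation'],degrees=True).as_matrix().T; e=np.array(i['eye'])
```

View pics/top0.png

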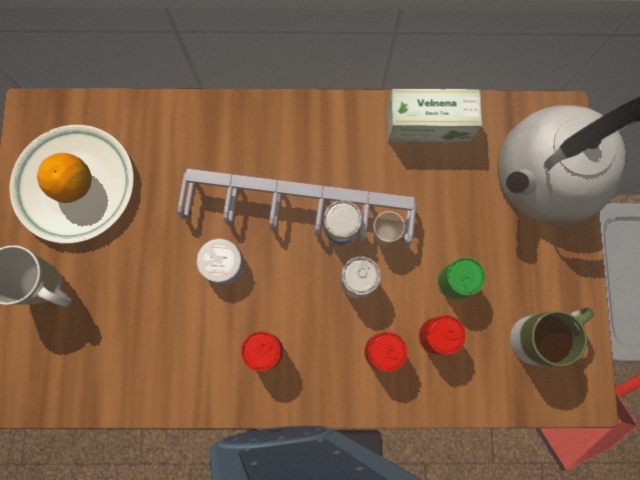

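View pics/side0.png

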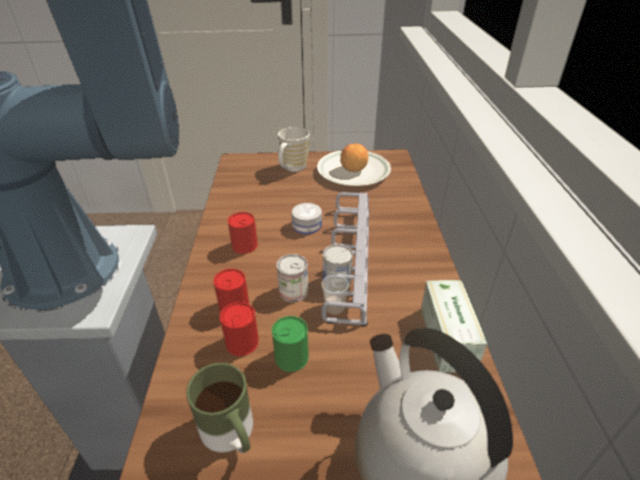

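Top view shows the rack with its rail from about (187,175) to (413,202). Things that could be taken for the tin: pot (219,261), stored tin in gap 4 (342,220), glass (389,227), green (462,278), reds (262,350), (386,350), (443,335). The silver tin at (361,275) in front of the rack, to the right of gap 3, is my choice.

```bash
cat > m.py <<'E'
from h import *
im,d=snap('top')
i=cams.camera_info('top');K=np.array([[i['fx'],0,i['cx']],[0,i['fy'],i['cy']],[0,0,1]])
v,u=np.mgrid[0:480,0:640]
p=cv2.undistortPoints(np.stack([u,v],-1).reshape(-1,1,2).astype(float),K,i['D']).reshape(480,640,2)
R=Ro.from_euler('xyz',i['rotation'],degrees=True).as_matrix()
P=np.stack([p[...,0]*d,-p[...,1]*d,-d],-1)@R.T+i['eye']
z=P[...,2]
print('table z',np.median(z[300:320,180:220]),'valid',(d>0).mean())
m=((z>.046)&(z<.058)&(u>175)&(u<425)&(v>160)&(v<215)).astype(np.uint8)
m=cv2.morphologyEx(m,cv2.MORPH_OPEN,np.ones((5,5)))
n,l,s,c=cv2.connectedComponentsWithStats(m); k=1+s[1:,4].argmax()
ys,xs=np.where(l==k); W=ray('top',np.c_[xs,ys],.052)
r=cv2.minAreaRect(W[:,:2].astype(np.float32)*1000); print('rail rect mm',r, s[k], 'z',np.median(z[l==k]))
L=cv2.boxPoints(r); print(L)
hsv=cv2.cvtColor(im,cv2.COLOR_RGB2HSV)
for nm,(x0,x1,y0,y1),h in(('tin',(335,390,250,305),.072),('pot',(190,250,232,290),.041),('stored',(318,368,196,248),.072)):
    mm=(abs(z-h)<.008)&(u>x0)&(u<x1)&(v>y0)&(v<y1)
    ys,xs=np.where(mm); W=ray('top',np.c_[xs,ys],h)[:,:2]*1000
    (c,rad)=cv2.minEnclosingCircle(W.astype(np.float32)); print(nm,np.round(c,1),'r',round(rad,1),'mean',W.mean(0).round(1),'zmed',np.median(z[mm]).round(4),len(xs))
o=im[150:320,170:490,::-1]; cv2.imwrite('pics/crop1.png',cv2.resize(o,None,fx=2.4,fy=2.4))
E
python3 m.py
```

```text
table z -0.0012718658561193252 valid 0.9958756510416666
rail rect mm ((620.110595703125, 15.188644409179688), (364.3009338378906, 22.853256225585938), 82.7674560546875) [ 183  169  233   42 2934] z 0.050921914632054754
[[ 585.8428  -164.07394]
 [ 608.51416 -166.95108]
 [ 654.3784   194.45123]
 [ 631.70703  197.32837]]
tin [482.1 -77.7] r 28.7 mean [482.2 -77.8] zmed 0.068 1135
pot [509.7 137.8] r 34.4 mean [509.7 137.8] zmed 0.0402 1529
stored [568.3 -51.2] r 29.1 mean [568.4 -51.4] zmed 0.0684 1080
```

View pics/crop1.png

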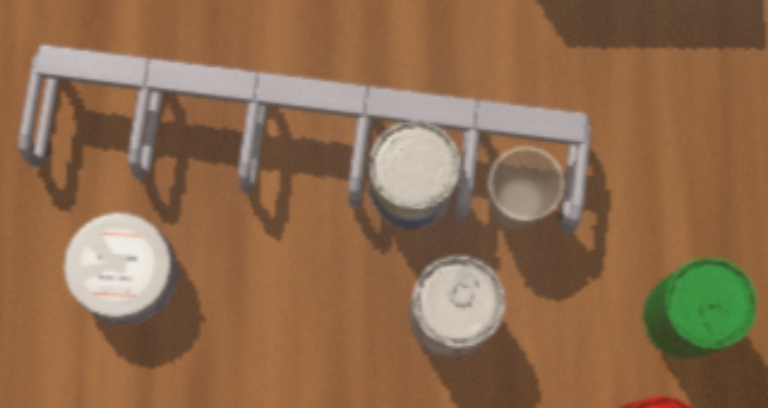

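Crop confirms the choice: the silver-lidded tin at crop (457,302) is loose, right of gap 3; pot (118,266), stored tin in gap 4, and glass in gap 5. The measurements agree with the given sizes (radius 28.7/34.4 mm, tin in the rack frame (-125,-110), stored tin y=-72). Rack yaw is about -7.2°, origin (620,15) mm. Setting out with fingers shut and the tool aligned to the rack.

Emit:
carry_out --pt "0.1 -0.23 0" --pt "0.21 -0.45 0" --pt "0.31 -0.68 0" --pt "0.417 -0.909 0" --pt "0.417 -0.909 0" --turn '[0.07,0.14,0.21,0.273,0.273]' --grip -1 --force 30

```text
t: 0.57
tool_pos: [0.1853, -0.4454, 0.2444]
tcp_rot: [-179.8, 0.0, -7.3]
ft_force: [0.1, -0.3, -0.7]
width: 0.0257
```

Emit:
carry_out --pt "0.13 -0.33 0" --pt "0.26 -0.66 0" --pt "0.4 -1 0" --turn '[0,0,0]'

```text
t: 0.82
tool_pos: [0.2368, -0.3547, 0.2451]
tcp_rot: [180.0, 0.0, -7.2]
ft_force: [0.4, 0.7, -0.0]
width: -0.0001
```

Emit:
carry_out --pt "0.13 -0.33 0" --pt "0.26 -0.66 0" --pt "0.4 -1 0" --turn '[0,0,0]'

```text
t: 1.07
tool_pos: [0.2894, -0.26, 0.2454]
tcp_rot: [180.0, -0.0, -7.1]
ft_force: [0.6, -0.8, 0.4]
width: 0.0003
```

Emit:
carry_out --pt "0.13 -0.33 0" --pt "0.26 -0.66 0" --pt "0.4 -1 0" --turn '[0,0,0]'

```text
t: 1.32
tool_pos: [0.3417, -0.1657, 0.2456]
tcp_rot: [180.0, -0.0, -7.1]
ft_force: [2.0, -1.3, -0.1]
width: 0.0002
```

Tracking is excellent. On to above rail_1 while descending to z≈0.11.

Emit:
carry_out --pt "0.2 -0.25 0" --pt "0.4 -0.5 0" --pt "0.6 -0.75 0" --pt "0.8 -1 0" --turn '[0,0,0,0]'

```text
t: 1.65
tool_pos: [0.4343, -0.0763, 0.2455]
tcp_rot: [180.0, -0.0, -7.1]
ft_force: [0.2, -0.6, -0.1]
width: 0.0002
```

Emit:
carry_out --pt "0.2 -0.25 0" --pt "0.4 -0.5 0" --pt "0.6 -0.75 0" --pt "0.8 -1 0" --turn '[0,0,0,0]'

```text
t: 1.98
tool_pos: [0.5262, 0.0129, 0.2451]
tcp_rot: [180.0, -0.0, -7.1]
ft_force: [0.5, -1.8, -0.0]
width: 0.0001
```

Emit:
carry_out --pt "0.2 -0.25 0" --pt "0.4 -0.5 0" --pt "0.6 -0.75 0" --pt "0.8 -1 0" --turn '[0,0,0,0]'

```text
t: 2.32
tool_pos: [0.6179, 0.1021, 0.2448]
tcp_rot: [180.0, 0.0, -7.1]
ft_force: [0.2, -0.5, -0.0]
width: -0.0002
```

Emit:
carry_out --pt "0.1 -0.3 0.3" --pt "0.13 -0.6 0.6" --pt "0.13 -0.6 0.9" --pt "0.13 -0.6 1" --pt "0.13 -0.6 1" --pt "0.13 -0.6 1" --turn '[0,0,0,0,0,0]'

```text
t: 2.82
tool_pos: [0.6371, 0.158, 0.1454]
tcp_rot: [180.0, 0.0, -7.2]
ft_force: [0.8, -0.1, 0.7]
width: -0.0
```

Run:
```python
from h import *
s=arm.state(); print(s['tool_pos'],s['tcp_rot'],s['ft_force'])
d=s['tool_pos'][:2]*1000-[620.1,15.2]; print('rack',d@[.992,-.126],d@[.126,.992])
i=cams.camera_info('wrist'); print(i)
snap('wrist','w1.png')
```

```text
[0.63712516 0.15804669 0.14537415] [ 1.79973106e+02  4.78795824e-02 -7.17218046e+00] [ 0.78492036 -0.12297465  0.7034409 ]
rack -1.109723919060693 143.849087029274
{'fx': 388.1803290192779, 'fy': 388.1803290192779, 'cx': 320.20267609755297, 'cy': 239.10297050300952, 'D': array([-0.06353031,  0.        ,  0.        ,  0.        ,  0.        ]), 'hand_eye': array([[-1.12848286e-03,  9.64449231e-01,  2.64265790e-01,
         6.69879459e-02],
       [ 9.99999243e-01,  1.21812709e-03, -1.75352719e-04,
        -1.35154200e-03],
       [-4.91028113e-04,  2.64265392e-01, -9.64449875e-01,
        -1.29144393e-01],
       [ 0.00000000e+00,  0.00000000e+00,  0.00000000e+00,
         1.00000000e+00]])}
```

View pics/w1.png

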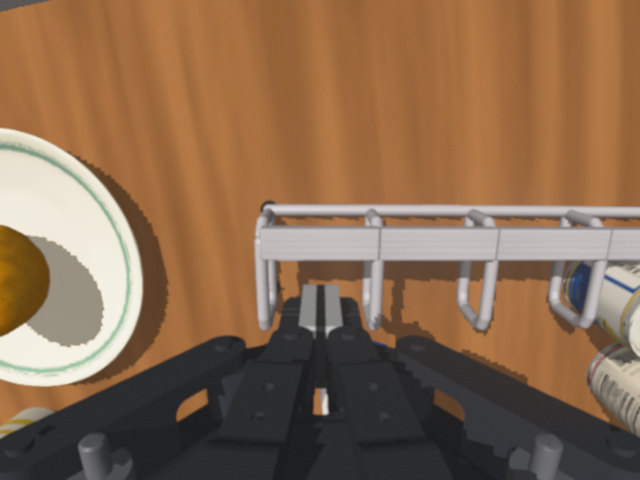

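The wrist view shows the rail straight and level (rows 228–261). Gap 1's piece spans columns 262–379 and the shut tips are at column 320, over its middle. The rail lies about 2 mm ahead of the TCP. Going down to feel it.

Emit:
carry_out --pt "0.02 0 0.2" --pt "0.02 0 0.4" --pt "0.02 0 0.6" --pt "0.02 0 0.74" --pt "0.02 0 0.75" --pt "0.02 0 0.75" --turn '[0,0,0,0,0,0]'

```text
t: 3.37
tool_pos: [0.6395, 0.158, 0.0712]
tcp_rot: [-180.0, -0.0, -7.2]
ft_force: [0.0, -1.3, 0.8]
width: -0.0002
```

Emit:
carry_out --pt "0 0 0.01" --pt "0 0 0.02" --pt "0 0 0.03" --pt "0 0 0.03" --turn '[0,0,0,0]'

```text
t: 3.7
tool_pos: [0.6395, 0.1587, 0.0681]
tcp_rot: [-180.0, -0.1, -7.2]
ft_force: [-0.1, 0.3, -0.5]
width: 0.0002
```

Emit:
carry_out --pt "0 0 0.005" --pt "0 0 0.01" --pt "0 0 0.015" --pt "0 0 0.02" --pt "0 0 0.02" --turn '[0,0,0,0,0]'

```text
t: 4.12
tool_pos: [0.6391, 0.1587, 0.0661]
tcp_rot: [180.0, -0.0, -7.2]
ft_force: [-3.1, -0.2, 5.4]
width: -0.0001
```

Emit:
carry_out --pt "0 0 0.004" --pt "0 0 0.004" --pt "0 0 0.004" --turn '[0,0,0]'

```text
t: 4.37
tool_pos: [0.6391, 0.1587, 0.0661]
tcp_rot: [180.0, -0.0, -7.2]
ft_force: [-3.3, -0.2, 7.5]
width: 0.0002
```

Firm contact on rail_1. Running along to gap 2.

Emit:
carry_out --pt "0 0.1 0" --pt "0 0.22 0" --pt "0 0.34 0" --pt "0 0.46 0" --pt "0 0.58 0" --pt "0 0.68 0" --pt "0 0.72 0" --pt "0 0.72 0" --pt "0 0.72 0" --turn '[0,0,0,0,0,0,0,0,0]'

```text
t: 5.12
tool_pos: [0.6309, 0.0859, 0.0661]
tcp_rot: [180.0, -0.1, -7.2]
ft_force: [-0.5, -2.2, 6.7]
width: -0.0002
```

Emit:
carry_out --pt "0 0.1 0" --pt "0 0.22 0" --pt "0 0.34 0" --pt "0 0.46 0" --pt "0 0.58 0" --pt "0 0.68 0" --pt "0 0.71 0" --pt "0 0.71 0" --pt "0 0.71 0" --turn '[0,0,0,0,0,0,0,0,0]'

```text
t: 5.87
tool_pos: [0.622, 0.0154, 0.0661]
tcp_rot: [180.0, -0.1, -7.2]
ft_force: [-0.2, -1.3, 6.6]
width: -0.0002
```

Rail_3 touched at 6.6 N. Lift off, go to the right of the tin, turn a quarter so the two tips (24 mm apart) cradle it, for the push to the left.

Emit:
carry_out --pt "0 0 -0.1" --pt "0 0 -0.4" --pt "0 0 -0.7" --pt "0 0 -1" --pt "0 0 -1" --turn '[0,0,0,0,0]' --grip -0.44

```text
t: 6.28
tool_pos: [0.6248, 0.0159, 0.1724]
tcp_rot: [180.0, -0.6, -7.2]
ft_force: [2.2, 0.1, 0.5]
width: 0.0237
```

Emit:
carry_out --pt "-0.16 0.2 0" --pt "-0.32 0.4 0" --pt "-0.48 0.6 0" --pt "-0.64 0.83 0" --turn '[0,0,0,0]'

```text
t: 6.62
tool_pos: [0.5461, -0.058, 0.1649]
tcp_rot: [-180.0, 0.0, -7.1]
ft_force: [-0.3, 0.6, 0.8]
width: 0.0241
```

Emit:
carry_out --pt "-0.16 0.2 0" --pt "-0.32 0.4 0" --pt "-0.48 0.6 0" --pt "-0.64 0.83 0" --pt "-0.64 0.83 0" --pt "-0.64 0.83 0" --pt "-0.64 0.83 0" --pt "-0.64 0.83 0" --turn '[-0.07,-0.14,-0.21,-0.28,-0.35,-0.42,-0.49,-0.5]'

```text
t: 7.28
tool_pos: [0.4731, -0.1324, 0.1651]
tcp_rot: [180.0, 0.0, 38.0]
ft_force: [0.4, -0.2, 0.3]
width: 0.0236
```

Emit:
carry_out --pt "0 0 0" --pt "0 0 0" --pt "0 0 0" --pt "0 0 0" --pt "0 0 0" --pt "0 0 0" --pt "0 0 0" --pt "0 0 0" --pt "0 0 0" --turn '[-0.07,-0.14,-0.21,-0.28,-0.35,-0.42,-0.49,-0.5,-0.5]'

```text
t: 8.03
tool_pos: [0.4734, -0.132, 0.1649]
tcp_rot: [-180.0, 0.0, 82.6]
ft_force: [0.5, 0.1, 0.8]
width: 0.0241
```

Run:
```python
from h import *
s=arm.state(); print(s['tool_pos'],s['tcp_rot'],s['width'])
d=s['tool_pos'][:2]*1000-[620.1,15.2]; print('rack',d@[.992,-.126],d@[.126,.992])
snap('wrist','w2.png')
```

```text
[ 0.47337293 -0.13195274  0.16491064] [-1.79992675e+02  1.66905034e-03  8.26309875e+01] 0.024101620243359843
rack -127.01201164937333 -164.46312573620673
```

View pics/w2.png

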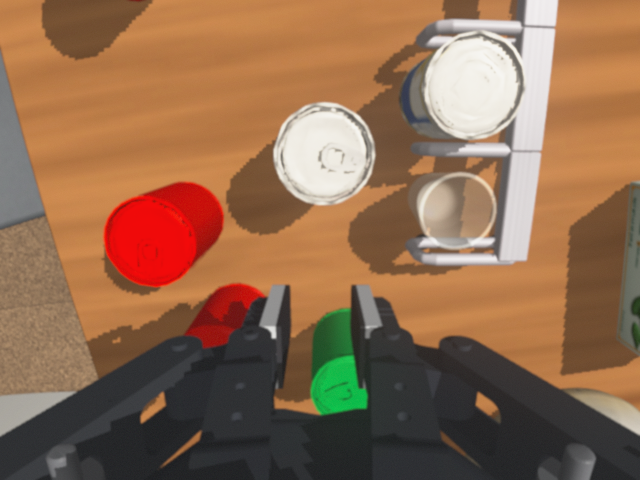

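The wrist view puts the tin at (325,153), 56 mm ahead and 1.5 mm towards the rail, which agrees with the top view to 1 mm. The descent spot near (320,232) is clear of the red and green cans.

Emit:
carry_out --pt "0 0.015 0.25" --pt "0 0.015 0.5" --pt "0 0.015 0.75" --pt "0 0.015 1" --pt "0 0.015 1" --turn '[0,0,0,0,0]'

```text
t: 8.5
tool_pos: [0.4715, -0.1304, 0.0605]
tcp_rot: [-179.5, -0.2, 82.6]
ft_force: [-1.1, 0.9, 0.2]
width: 0.0239
```

Emit:
carry_out --pt "0 0 0.15" --pt "0 0 0.3" --pt "0 0 0.34" --pt "0 0 0.34" --turn '[0,0,0,0]'

```text
t: 8.83
tool_pos: [0.4746, -0.132, 0.0308]
tcp_rot: [-179.9, -0.0, 82.8]
ft_force: [-0.4, 0.5, 0.2]
width: 0.0241
```

Emit:
carry_out --pt "0.05 0 0" --pt "0.1 0 0" --pt "0.15 0 0" --pt "0.2 0 0" --pt "0.25 0 0" --pt "0.3 0 0" --pt "0.35 0 0" --pt "0.4 0 0" --pt "0.45 0 0" --pt "0.5 0 0" --turn '[0,0,0,0,0,0,0,0,0,0]'

```text
t: 9.67
tool_pos: [0.4812, -0.0821, 0.0309]
tcp_rot: [-180.0, 0.0, 82.8]
ft_force: [-0.6, -1.5, 1.1]
width: 0.024
```

```bash
cat > t.py <<'E'
from h import *
import sys
s=arm.state(); d=s['tool_pos'][:2]*1000-[620.1,15.2]; print('tcp rack',d@[.992,-.126],d@[.126,.992],s['tool_pos'][2],s['tcp_rot'],s['t'])
X=snap('top',sys.argv[1] if len(sys.argv)>1 else None)
E
python3 t.py t2.png
```

```text
tcp rack -125.50747133196317 -113.98857124911467 0.03087221081626744 [-1.79994911e+02  7.03881853e-04  8.28398071e+01] 9.6667
```

View pics/t2.png

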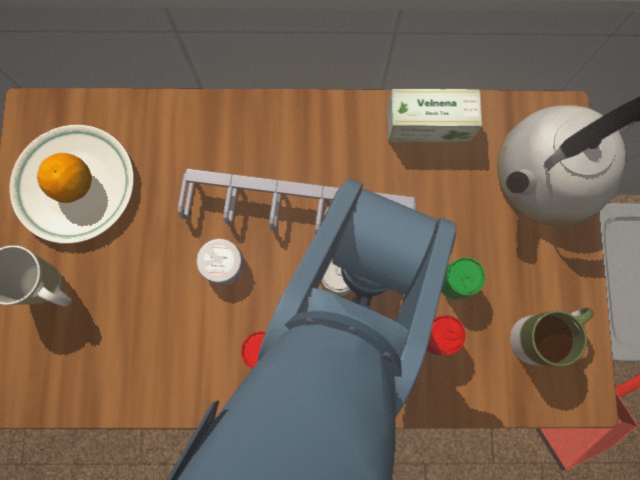

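The tin (top edge at about (337,275)) has moved left, cradled. Continuing the push to mid-gap.

Emit:
carry_out --pt "0.05 0 0" --pt "0.1 0 0" --pt "0.15 0 0" --pt "0.2 0 0" --pt "0.25 0 0" --pt "0.3 0 0" --pt "0.35 0 0" --pt "0.4 0 0" --pt "0.45 0 0" --pt "0.5 0 0" --turn '[0,0,0,0,0,0,0,0,0,0]'

```text
t: 10.55
tool_pos: [0.4875, -0.0325, 0.0309]
tcp_rot: [-180.0, -0.0, 82.8]
ft_force: [-0.5, -0.1, 0.1]
width: 0.0242
```

Emit:
carry_out --pt "0.05 0 0" --pt "0.1 0 0" --pt "0.14 0 0" --pt "0.18 0 0" --pt "0.21 0 0" --pt "0.24 0 0" --pt "0.26 0 0" --pt "0.265 0 0" --pt "0.265 0 0" --turn '[0,0,0,0,0,0,0,0,0]'

```text
t: 11.3
tool_pos: [0.4907, -0.0065, 0.0309]
tcp_rot: [-180.0, -0.0, 82.8]
ft_force: [-0.5, -0.2, -0.6]
width: 0.0242
```

Emit:
carry_out --pt "-0.05 0 0" --pt "-0.2 0 0" --pt "-0.3 0 -0.1" --pt "-0.3 0 -0.4" --pt "-0.3 0 -0.7" --pt "-0.3 0 -1" --pt "-0.3 0 -1" --pt "-0.3 0 -1" --turn '[0,0,0,0,0,0,0,0]'

```text
t: 11.97
tool_pos: [0.4886, -0.0375, 0.1336]
tcp_rot: [179.7, 0.1, 82.8]
ft_force: [-0.6, 1.4, -0.7]
width: 0.0237
```

```bash
cat > w.py <<'E'
from h import *
import sys
def wpts():
    s=arm.state(); im,d=snap('wrist',sys.argv[1] if len(sys.argv)>1 else None)
    i=cams.camera_info('wrist');K=np.array([[i['fx'],0,i['cx']],[0,i['fy'],i['cy']],[0,0,1]])
    v,u=np.mgrid[0:480,0:640]
    p=cv2.undistortPoints(np.stack([u,v],-1).reshape(-1,1,2).astype(float),K,i['D']).reshape(480,640,2)
    P=np.stack([p[...,0]*d,-p[...,1]*d,-d],-1)@i['hand_eye'][:3,:3].T+i['hand_eye'][:3,3]
    W=P@Ro.from_euler('xyz',s['tcp_rot'],degrees=True).as_matrix().T+s['tool_pos']
    return s,im,W,d
if __name__=='__main__':
    s,im,W,d=wpts()
    e=W[...,:2]*1000-[620.1,15.2]; rx=e@[.992,-.126]; ry=e@[.126,.992]; z=W[...,2]*1000
    t=s['tool_pos'][:2]*1000-[620.1,15.2]; print('tcp rack',t@[.992,-.126],t@[.126,.992],s['tool_pos'][2],s['t'])
    m=(abs(z-72)<5)&(abs(ry)<45)&(rx<-0)&(rx>-175)&(d>0)
    c,r=cv2.minEnclosingCircle(np.c_[rx[m],ry[m]].astype(np.float32)); print('tin rack',c,r,'zmed',np.median(z[m]),m.sum())
E
python3 w.py w3.png
```

```text
tcp rack -123.78503081271232 -68.85162694988121 0.1336043430635018 11.9667
tin rack (-91.07218933105469, -15.300058364868164) 66.18842315673828 zmed 69.49852834772665 11506
```

View pics/w3.png

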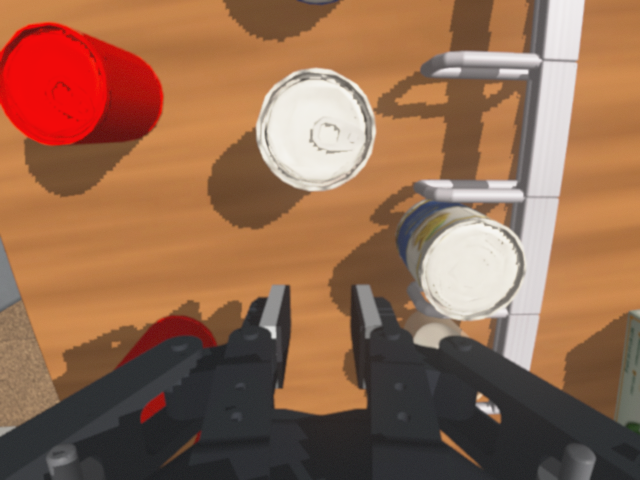

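```bash
sed -i 's/(rx<-0)&(rx>-175)/(rx<-92)\&(rx>-160)/' w.py
cat >> w.py <<'E'
    m=(abs(z-51)<6)&(rx>-14)&(rx<14)&(d>0); print('rail mean x by y', [(a,round(float(np.mean([np.percentile(rx[m&(abs(ry-a)<15)],2),np.percentile(rx[m&(abs(ry-a)<15)],98)])),1)) for a in(-75,-40,-10) if (m&(abs(ry-a)<15)).sum()>20])
    i=cams.camera_info('wrist')
    m=(abs(z-45)<8)&(rx>-62)&(rx<-20)&(abs(abs(ry)-36)<10)&(d>0)
    for a in(-36,36):
        k=m&(abs(ry-a)<10); print('divider',a,k.sum(),np.percentile(ry[k],[5,50,95]) if k.any() else '')
E
python3 w.py
```

```text
tcp rack -125.10958914158194 -68.53339772562694 0.13188028146112082 12.0167
tin rack (-125.49388122558594, 0.01334433164447546) 28.670673370361328 zmed 69.49226968669208 11536
rail mean x by y [(-75, 2.8), (-40, -0.8), (-10, 0.5)]
divider -36 1346 [-44.32005892 -34.6132307  -30.70223465]
divider 36 1393 [33.7464226  36.89595204 40.72722266]
```

The tin is at rack (-125.5, 0.0), centred on gap 3; the dividers check at ±36. Now behind the tin (a red can stands about 65 mm further back, clear), turning back to face the rail.

Emit:
carry_out --pt "0.17 -0.17 0" --pt "0.34 -0.34 0" --pt "0.52 -0.51 0" --pt "0.69 -0.51 0" --pt "0.69 -0.51 0" --pt "0.69 -0.51 0" --pt "0.69 -0.51 0" --pt "0.69 -0.51 0" --turn '[0.07,0.14,0.21,0.28,0.35,0.42,0.49,0.5]'

```text
t: 12.73
tool_pos: [0.4438, 0.0387, 0.1295]
tcp_rot: [-179.9, 0.1, 37.6]
ft_force: [0.6, -0.8, 0.1]
width: 0.0238
```

Emit:
carry_out --pt "0 0 0" --pt "0 0 0" --pt "0 0 0" --pt "0 0 0" --pt "0 0 0" --pt "0 0 0" --pt "0 0 0" --pt "0 0 0" --pt "0 0 0" --turn '[0.07,0.14,0.21,0.28,0.35,0.42,0.49,0.5,0.5]'

```text
t: 13.48
tool_pos: [0.4444, 0.0383, 0.1301]
tcp_rot: [-180.0, 0.1, -7.0]
ft_force: [-0.8, -0.0, -0.1]
width: 0.0234
```

```bash
python3 w.py w4.png
```

```text
tcp rack -177.22334083021548 0.8108155558350912 0.13012678626417096 13.4833
tin rack (-125.55081176757812, 0.16310487687587738) 28.7175235748291 zmed 69.52237151712701 11107
rail mean x by y []
divider -36 859 [-45.0780785  -35.14241086 -30.62732321]
divider 36 603 [33.90415588 37.00616142 40.73789291]
```

View pics/w4.png

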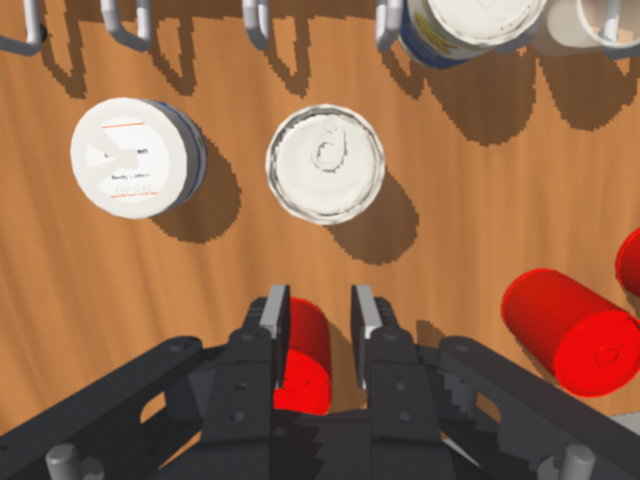

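The wrist view shows the tin (325,165) centred on the gap 3 divider tips (257 and 388), pot at (140,158) and red can (305,350) clear of the descent spot near (320,250). Descend and push.

Emit:
carry_out --pt "0 0.005 0.25" --pt "0 0.005 0.5" --pt "0 0.005 0.75" --pt "0 0.005 0.98" --pt "0 0.005 0.98" --pt "0 0.005 0.98" --turn '[0,0,0,0,0,0]'

```text
t: 14.03
tool_pos: [0.4436, 0.0381, 0.032]
tcp_rot: [-180.0, 0.2, -7.0]
ft_force: [0.3, -0.1, 0.3]
width: 0.0238
```

Emit:
carry_out --pt "0.05 0 0" --pt "0.1 0 0" --pt "0.15 0 0" --pt "0.2 0 0" --pt "0.25 0 0" --pt "0.3 0 0" --pt "0.35 0 0" --pt "0.4 0 0" --pt "0.45 0 0" --pt "0.5 0 0" --turn '[0,0,0,0,0,0,0,0,0,0]'

```text
t: 14.87
tool_pos: [0.495, 0.0316, 0.0328]
tcp_rot: [-180.0, 0.0, -7.2]
ft_force: [-0.9, 0.4, 0.1]
width: 0.0237
```

Emit:
carry_out --pt "0.04 0 0" --pt "0.08 0 0" --pt "0.12 0 0" --pt "0.16 0 0" --pt "0.2 0 0" --pt "0.25 0 0" --pt "0.3 0 0" --pt "0.35 0 0" --pt "0.4 0 0" --pt "0.42 0 0" --turn '[0,0,0,0,0,0,0,0,0,0]'

```text
t: 15.7
tool_pos: [0.5372, 0.0262, 0.033]
tcp_rot: [180.0, -0.0, -7.2]
ft_force: [-1.3, -0.3, 1.4]
width: 0.0238
```

```bash
python3 w.py; python3 t.py t5.png
```

```text
tcp rack -83.60115043678746 0.4545998999359378 0.03304756501393652 15.7
tin rack (-92.15418243408203, 0.5552444458007812) 44.25590896606445 zmed 75.32149179899986 236
rail mean x by y [(-75, 0.7), (-40, -1.0), (-10, 0.8)]
divider -36 4223 [-45.03951375 -36.03374701 -30.72849514]
divider 36 2519 [33.8995814  37.24762771 40.61156811]
tcp rack -83.54044611385713 0.439823111231329 0.033070385079347654 [ 1.79997738e+02 -5.63916298e-02 -7.17204223e+00] 15.75
```

Emit:
carry_out --pt "0.02 0 0" --pt "0.04 0 0" --pt "0.06 0 0" --pt "0.07 0 0" --pt "0.075 0 0" --pt "0.075 0 0" --turn '[0,0,0,0,0,0]'

```text
t: 16.3
tool_pos: [0.5438, 0.0254, 0.0329]
tcp_rot: [-180.0, -0.0, -7.2]
ft_force: [-0.6, -0.2, -0.2]
width: 0.0239
```

Emit:
carry_out --pt "0.005 0 0" --pt "0.01 0 0" --pt "0.01 0 0" --turn '[0,0,0]'

```text
t: 16.55
tool_pos: [0.5447, 0.0253, 0.0329]
tcp_rot: [-180.0, -0.0, -7.2]
ft_force: [-0.8, 1.2, -0.2]
width: 0.0237
```

Emit:
carry_out --pt "0.005 0 0" --pt "0.01 0 0" --pt "0.01 0 0" --turn '[0,0,0]'

```text
t: 16.8
tool_pos: [0.5458, 0.0252, 0.0329]
tcp_rot: [-180.0, -0.0, -7.2]
ft_force: [-1.7, -0.4, -0.0]
width: 0.024
```

Emit:
carry_out --pt "0.005 0 0" --pt "0.01 0 0" --pt "0.01 0 0" --turn '[0,0,0]'

```text
t: 17.05
tool_pos: [0.5462, 0.0252, 0.0327]
tcp_rot: [-180.0, 0.1, -7.2]
ft_force: [-3.2, 0.5, 1.5]
width: 0.0243
```

Emit:
carry_out --pt "0.005 0 0" --pt "0.01 0 0" --pt "0.01 0 0" --pt "0.01 0 0" --turn '[0,0,0,0]'

```text
t: 17.38
tool_pos: [0.5462, 0.0252, 0.0324]
tcp_rot: [-180.0, 0.2, -7.2]
ft_force: [-5.2, 0.9, 2.7]
width: 0.0243
```

The tool stopped at the same x while the force rose to 5 N, so the tin is home against the rail. Backing straight off, then lifting and looking.

Emit:
carry_out --pt "-0.03 0 0" --pt "-0.1 0 0" --pt "-0.25 0 0" --pt "-0.4 0 0" --pt "-0.4 0 -0.2" --pt "-0.4 0 -0.5" --pt "-0.4 0 -0.8" --pt "-0.4 0 -1" --pt "-0.4 0 -1" --turn '[0,0,0,0,0,0,0,0,0]'

```text
t: 18.13
tool_pos: [0.5114, 0.0295, 0.1381]
tcp_rot: [180.0, -0.6, -7.2]
ft_force: [0.8, 0.6, 0.4]
width: 0.0239
```

Emit:
carry_out --pt "-0.2 0 -0.2" --pt "-0.5 0 -0.4" --pt "-0.8 0 -0.6" --pt "-0.9 0 -0.6" --pt "-0.9 0 -0.6" --turn '[0,0,0,0,0]'

```text
t: 18.55
tool_pos: [0.4174, 0.0416, 0.1932]
tcp_rot: [180.0, -0.1, -7.1]
ft_force: [-0.0, -0.1, -0.6]
width: 0.0237
```

```bash
sed -i 's/(rx<-92)&(rx>-160)/(rx<-5)\&(rx>-75)/;s/abs(ry)<45/abs(ry)<33/' w.py; python3 w.py w5.png
python3 m.py >/dev/null
python3 - <<'E'
from h import *
im,d=snap('top')
i=cams.camera_info('top');K=np.array([[i['fx'],0,i['cx']],[0,i['fy'],i['cy']],[0,0,1]])
v,u=np.mgrid[0:480,0:640]
p=cv2.undistortPoints(np.stack([u,v],-1).reshape(-1,1,2).astype(float),K,i['D']).reshape(480,640,2)
R=Ro.from_euler('xyz',i['rotation'],degrees=True).as_matrix()
P=(np.stack([p[...,0]*d,-p[...,1]*d,-d],-1)@R.T+i['eye'])*1000
for n,c,h in(('tin',(581,20),72),('pot',(509.7,137.8),41),('stored',(568.3,-51.2),72)):
    mm=(abs(P[...,2]-h)<8)&(np.hypot(P[...,0]-c[0],P[...,1]-c[1])<40)&(abs(P[...,1]-c[1])<36)
    ys,xs=np.where(mm); 
    W=ray('top',np.c_[xs,ys],h/1000)[:,:2]*1000
    print(n,cv2.minEnclosingCircle(W.astype(np.float32)),W.mean(0))
E
```

```text
tcp rack -204.35717608512195 0.6113355374431569 0.19320633308395024 18.55
tin rack (-60.060157775878906, 1.7907843589782715) 17.392906188964844 zmed 70.287806497779 483
rail mean x by y []
divider -36 270 [-45.45226144 -34.49522091 -30.60556707]
divider 36 241 [33.64946682 36.88622395 40.85372718]
tin ((581.5261840820312, 19.884807586669922), 29.247285842895508) [582.26359804  19.83812626]Traceback (most recent call last):
  File "m.py", line 19, in <module>
    ys,xs=np.where(mm); W=ray('top',np.c_[xs,ys],h)[:,:2]*1000
                          ~~~^^^^^^^^^^^^^^^^^^^^^^
  File "h.py", line 10, in ray
    p=cv2.undistortPoints(np.array(px,float).reshape(-1,1,2),K,np.array(i['D'],float)).reshape(-1,2)
      ~~~~~~~~~~~~~~~~~~~^^^^^^^^^^^^^^^^^^^^^^^^^^^^^^^^^^^^^^^^^^^^^^^^^^^^^^^^^^^^^
cv2.error: OpenCV(4.12.0) /io/opencv/modules/calib3d/src/undistort.dispatch.cpp:347: error: (-215:Assertion failed) CV_IS_MAT(_src) && CV_IS_MAT(_dst) && (_src->rows == 1 || _src->cols == 1) && (_dst->rows == 1 || _dst->cols == 1) && _src->cols + _src->rows - 1 == _dst->rows + _dst->cols - 1 && (CV_MAT
[... 237 characters left out ...]
y", line 10, in ray
    p=cv2.undistortPoints(np.array(px,float).reshape(-1,1,2),K,np.array(i['D'],float)).reshape(-1,2)
      ~~~~~~~~~~~~~~~~~~~^^^^^^^^^^^^^^^^^^^^^^^^^^^^^^^^^^^^^^^^^^^^^^^^^^^^^^^^^^^^^
cv2.error: OpenCV(4.12.0) /io/opencv/modules/calib3d/src/undistort.dispatch.cpp:347: error: (-215:Assertion failed) CV_IS_MAT(_src) && CV_IS_MAT(_dst) && (_src->rows == 1 || _src->cols == 1) && (_dst->rows == 1 || _dst->cols == 1) && _src->cols + _src->rows - 1 == _dst->rows + _dst->cols - 1 && (CV_MAT_TYPE(_src->type) == CV_32FC2 || CV_MAT_TYPE(_src->type) == CV_64FC2) && (CV_MAT_TYPE(_dst->type) == CV_32FC2 || CV_MAT_TYPE(_dst->type) == CV_64FC2) in function 'cvUndistortPointsInternal'
```

View pics/w5.png

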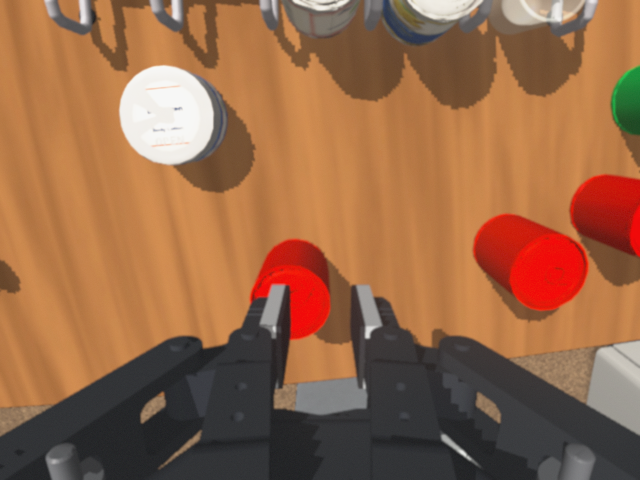

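Run:
```python
from w import *
s,im,W,d=wpts(); W=W*1000
m=(abs(W[...,2]-41)<5)&(np.hypot(W[...,0]-509.7,W[...,1]-137.8)<55)&(d>0)
print('pot',cv2.minEnclosingCircle(W[...,:2][m].astype(np.float32)),'was 509.7 137.8', s['ft_force'])
ticket.sign_off()
```

```text
pot ((510.6239318847656, 139.90977478027344), 34.32748031616211) was 509.7 137.8 [ 0.2133301   0.07752351 -0.75923891]
the job is handed in; nothing more can be done
```

The tin is home in gap 3, and I handed the job in at about 19 s of the 67 s allowed. The hand-in reports no verdict.

**What I did:**
- **Rail:** with the fingers shut, I touched the rail behind gap 1 and slid along it to gap 2 and then gap 3, at 5 to 8 N. I stopped at the middle of gap 3's piece and lifted off.
- **Tin:** with the tips 24 mm apart as a cradle, I pushed the tin left until it stood in front of gap 3. Then I pushed it straight in until the tool stopped and the force rose to 5 N.

**Last checks:**
- **Tin position:** the top camera puts it at (-38.9, -0.2) mm in the rack frame, against a home point of (-39, 0).
- **Pot:** it measures within about 2.3 mm of its start, which is roughly the camera error.
- **Robot:** the gripper is clear of everything, with no force beyond noise.

**Failed or incomplete:**
- **Top camera recheck:** the script crashed, most likely because the arm hid the pot. I measured the pot with the wrist camera instead.
- **Wrist reading of the tin:** it was unusable because the tin was partly out of view.
- **Stored tin and glass:** I checked these only by eye in the last wrist picture, where both still stand in their gaps. I did not measure them again.

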